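# Sleeve the stem, free it from the vise and stand it on the hearth

### The job

At the soldering bench, slide the brass sleeve whose bore just fits over the upright stem in the vise and press it down until it has driven the tight fibre washer all the way home on the stem's foot. Only then slide the vise's moving jaw well open by its post (leave it open), lift the finished stem out with its sleeve, and leave it standing upright in the middle of the firebrick hearth slab, sleeve still fully home. Leave the other rings and everything else on the bench where they are.

Things in the scene. Friction and masses are not known exactly. Their poses are not given: they have to be found in the camera images.
- stem: Loose brass workpiece in the vise, 0.22 to 0.37 kg: foot 54 mm across, 8 mm thick; upright shaft 16 mm across up to 78 mm above the underside (top 4 mm chamfered). Origin: centre of the foot's underside, z up the shaft. The moving jaw's lip overhangs the foot by 4 mm: it cannot be lifted while the jaw is closed; with the jaw open 20 mm or more it lifts straight up
- washer (a joint): Height in m of the fibre washer (28 mm outside, 4 mm thick) above its home on the stem's foot: 0 = home, its top then 12 mm above the stem's origin; starts 0.018 to 0.028 up. Tight on the shaft: about 6 N down moves it and it stays where left; it carries the sleeve's weight, so a sleeve set down comes to rest on it
- sleeve: The sleeve to fit: loose brass tube standing upright in the row of rings, 40 mm outside, bore 18.8 mm, 32 mm tall, 0.16 to 0.28 kg, the same either way up. Origin: centre of its underside, z along the bore. Home, it stands on the washer with its origin 12 mm and its top 44 mm above the stem's origin; 34 mm of bare shaft stick out above it
- vise: Fixed grey vise, x -130 to +60 mm, y +-45 mm; origin on the bench under the stem's axis. Its bed, 20 mm above the bench, carries the stem. Solid jaw (+x side), two side cheeks (faces 29 mm from the axis) and moving jaw (-x side, face 22.5 mm from the axis when closed) all stand 58 mm above the bench: a well for the sleeve, whose top ends 64 mm above the bench
- jaw (a joint): Opening of the moving jaw in m: 0 = closed, 0.036 = fully open. It slides along the vise's -x direction, towards the robot, with about 4 N of friction and stays where it is left
- post_top (a point): Centre of the top of the steel post on the moving jaw, 92 mm above the bench: upright, 16 mm across, 58 mm tall, 92 mm from the stem's axis along the vise's -x when closed; moves with the jaw. Between post and stem, from 30 to 69 mm off the post towards the stem is the jaw's flat top, 58 mm above the bench: shut fingertips fit behind the post above it
- hearth: Fixed soldering hearth: firebrick slab 200 x 200 x 30 mm, a firebrick 64 mm tall across its +x edge and a pale board 130 mm wide, up to 87 mm above the bench, leaning on it (at least 75 mm from the slab's middle). Origin: centre of the slab's underside, on the bench
- hearth_mid (a point): Middle of the hearth slab's top face, 30 mm above the bench: where the finished stem is to stand
- bush: Look-alike, to be left alone: brass bush 40 mm outside, 32 mm tall, but with a bore of only 10 mm. Standing upright; origin: centre of its underside
- collar: Look-alike, to be left alone: wide brass collar 56 mm outside, bore 40 mm, 20 mm tall. Standing upright; origin: centre of its underside
- charcoal: Bystander: black charcoal block 50 x 40 x 28 mm near the slab's corner at -x, -y of the hearth. Origin: centre of its underside
- dish: Bystander: steel dish 72 mm across, 18 mm tall. Origin: centre of its underside
- jar: Bystander: glass jar 32 mm across, 60 mm tall, beside the row of rings. Origin: centre of its underside
- punch: Bystander: steel doming punch, a plain upright cylinder 28 mm across, 50 mm tall, beside the row of rings. Origin: centre of its underside
- chip: Bystander: piece of firebrick 50 x 40 x 30 mm. Origin: centre of its underside
- scraper: Bystander: screwdriver-like hand tool 110 mm long lying on the bench. Origin under its middle, x along it

How it is judged (in metres and radians):
On the way, in this order (a step that is already met when the one before it is completed fails the run):
1. with the vise still closed, the sleeve is on the stem and has driven the washer home (horizontal distance between sleeve and stem below 0.004 m and z of sleeve in the frame of stem between 0.009 and 0.0145 m and value of joint washer below 0.0025 m and angle between the z axis of sleeve and the z axis of stem, either way round below 0.12 rad and value of joint jaw below 0.006 m and horizontal distance between stem and vise below 0.006 m), for 0.2 s.
2. the jaw is open by at least 20 mm (value of joint jaw above 0.02 m), for 0.1 s.
3. the finished stem is lifted clear of the vise, sleeve home (horizontal distance between sleeve and stem below 0.004 m and z of sleeve in the frame of stem between 0.009 and 0.0145 m and value of joint washer below 0.0025 m and angle between the z axis of sleeve and the z axis of stem, either way round below 0.12 rad and height (world z) of stem above 0.065 m), for 0.1 s.
At the end, for the whole second after the job is handed in: Stem upright (0.08 rad) and at rest on the slab, axis within 30 mm of its middle; sleeve fully home: underside 9 to 14.5 mm above the stem's, axes within 4 mm and 0.12 rad, washer within 2.5 mm of the foot; jaw left open 20 mm or more (horizontal distance between sleeve and stem below 0.004 m and z of sleeve in the frame of stem between 0.009 and 0.0145 m and value of joint washer below 0.0025 m and angle between the z axis of sleeve and the z axis of stem, either way round below 0.12 rad and horizontal distance between stem and hearth_mid below 0.03 m and height (world z) of stem between 0.026 and 0.035 m and angle between stem's own z axis and vertical below 0.08 rad and linear speed of each of stem, sleeve below 0.02 m/s and value of joint jaw above 0.02 m); the robot touches nothing.
It fails at once if one of the other rings is shoved more than 40 mm or tipped over (distance of any of bush, collar from where it was at the start of the episode above 0.04 m or angle between any of bush, collar's own z axis and vertical above 0.5 rad).
It fails at once if one of the other things on the bench is shoved more than 40 mm or tipped over (distance of any of charcoal, dish, jar, chip, punch, scraper from where it was at the start of the episode above 0.04 m or angle between any of charcoal, dish, jar, chip, punch's own z axis and vertical above 0.5 rad).
It also fails if it takes over 64 s, if anything falls off the work surface, if the arm or the gripper's body presses on something with over 40 N, if the wrist force passes 120 N, or if a joint passes its speed limit or range.

### The arm

A 6-joint arm with a two-finger parallel gripper is mounted at the origin on the work surface. World frame = base frame: x ahead of the robot, y to its left, z up, the work surface at z = 0. Lengths are in m, angles in degrees, forces in N, time in s.
With the tool pointing down it reaches from about 0.4 to 0.825 m from the base axis. Payload 7 kg.
Tool frame: the origin (TCP) lies on the centre line of the jaws, within the pads' length; the fingertips stand 19 mm ahead of it and the grasp point (between the pads) is the TCP (r.tips_ahead is the distance from the TCP to the fingertips, in m); z points along the fingers, y is the line along which they close (so a half turn about z gives the same grasp; the last joint's range is limited). The gripper opens to 88 mm and grips with 3 to 60 N. Pads are 19 mm wide; open, the fingers measure 130 mm over their backs; the gripper's body (78 mm by 193 mm) begins 47 mm behind the grasp point.
Start: joints at [-46.92, 20.546, 0.682, 0, -70.136, -16.507], TCP at [0.302, -0.604, 0.246] pointing down, gripper open.
Joint ranges: [-176.03, 176.03], [-82.01, 121.73], [-58.28, 71.71], [-173.87, 95.51], [-174.79, -0.11], [-173.66, 173.66]. Speed limits (degrees/s): [136.94, 136.94, 172.46, 180, 180, 180].

### API

Orientations are given as [roll, pitch, yaw] about the fixed x, y, z axes, in that order (R = Rz(yaw) Ry(pitch) Rx(roll)).
In Python, from plant import r, viewer, close_job gives the robot as it stands. The module is installed in compiled form; this text tells all that it offers.
- The arm moves only by the tool arm_command, never from a script. Its arguments are lists of equal length, an entry for each row: "travel": the shift along the world's x, y, z scaled (see below), a list of three; "delta_rot": the turn, a rotation vector about the world's x, y, z scaled (see below), a list of three. In form: {"travel": [[dx, dy, dz], ...], "delta_rot": [[rx, ry, rz], ...]}. A call has 1 to 20 rows; each row is the pose to reach, as a shift and turn from the pose commanded when the call began; what a row does not reach only later rows make up. The controller multiplies each number of a shift by 0.5 m and each number of a turn by 90 degrees. A row lasts 1/8 s, in which the tool goes at most 62.5 mm and 10.7 degrees, less where a joint would pass 70% of its speed; a pose out of reach is approached as far as the arm can. A call with a number of a shift or a turn outside -1 to 1 is refused whole. A call with a gripper value outside its range is refused whole. "grip" is the opening, from 0 (shut) to 1 (fully open), set as the call begins (left out, the last holds). The fingers move at their own pace and stop on an object; "newtons" is the grip in N (left out, the last holds). Time passes only in rows, so rows that repeat a pose let the fingers close. It gives the time, the measured TCP pose, the force, the opening and the grip force at its end, in the units of the state.
- r.get_state(): the state, without advancing time (a new reading comes with each control period).
- viewer.capture(name): name is "scene" or "top" or "wrist"; returns a dict with "img" (400x640x3 uint8, red, green, blue), "camera_matrix" (3x3 intrinsics, pixels), "distortion" ([k1, k2, p1, p2, k3] as OpenCV has them; the pictures are not rectified), "R" (3x3) and "t" (3): a world point X has camera coordinates R X + t; the wrist camera has in their place "mount" (4x4, takes a point from camera to tool coordinates, whose origin is the TCP and whose axes are the flange's). Camera axes: x right, y down, z forward; pixel columns grow to the right and rows downward; lengths in m; the calibration is good to about 2 mm. A picture is of the moment at which its call begins: read the wrist's pose just before it. There is no depth.
- close_job(): hands the job in; it is judged then, once.
The state is a dict: "time_s": time; "joints": joint angles; "qd": joint speeds; "joint_torque": joint torques, N m; "tcp_pos": TCP position; "eef_rot": TCP orientation; "contact_force": force on the tool from outside, world axes, zero at the start; "moment": the same for the moment, N m; "gripper_width": finger opening in m; "gripper_force": force on a finger pad.
Only numpy, scipy, OpenCV 4.12 (cv2) and the standard library are available. Lean on these libraries where they do the work, as an engineer would, in place of code of your own. Each camera call takes 0.05 s, during which the arm holds its last target. There are 200 camera calls.

## Working session

There is one attempt and no reset: what is moved stays moved. The work goes in short steps, Python scripts to look and compute and a tool call to move; the robot and the scene stay as the last step left them, time stands still between calls to the robot, and variables do not carry over. Pictures are saved under pics/ and viewed, at most 10 in all, crops included, and the job is handed in when it is done.

Besides the shell and the picture viewer there is one more tool, called after ">>>" in YAML: its name, and indented under it one key for each argument. arm_command: Moves the arm, as the interface text tells. Shifts and turns lie within -1 to 1; 1 stands for 0.5 m of shift or 90 degrees of turn. Its arguments: {"type":"object","properties":{"travel":{"type":"array"},"delta_rot":{"type":"array"},"grip":{"type":"number"},"newtons":{"type":"number"}},"required":["travel","delta_rot"]}

```bash
mkdir -p pics
cat > h.py <<'E'
import numpy as np, cv2, json
from plant import r, viewer
from scipy.spatial.transform import Rotation as Ro
def cap(n):
    s=r.get_state(); c=viewer.capture(n)
    if 'mount' in c:
        T=np.eye(4);T[:3,:3]=Ro.from_euler('xyz',s['eef_rot'],degrees=True).as_matrix();T[:3,3]=s['tcp_pos']
        W=T@np.array(c['mount']);R=W[:3,:3].T;t=-R@W[:3,3]
    else: R=np.array(c['R']);t=np.array(c['t'])
    return dict(img=np.array(c['img']),K=np.array(c['camera_matrix']),D=np.array(c['distortion']),R=R,t=t)
def save(c,f): cv2.imwrite('pics/'+f,c['img'][:,:,::-1])
def ray(c,uv,z):
    p=cv2.undistortPoints(np.array(uv,float).reshape(-1,1,2),c['K'],c['D']).reshape(-1,2)
    d=np.c_[p,np.ones(len(p))]@c['R']; o=-c['R'].T@c['t']
    return o+d*((z-o[2])/d[:,2])[:,None]
def proj(c,X):
    return cv2.projectPoints(np.array(X,float).reshape(-1,1,3),cv2.Rodrigues(c['R'])[0],c['t'],c['K'],c['D'])[0].reshape(-1,2)
E
python3 - <<'E'
from h import *
import pickle
for n in ['top','scene','wrist']:
    c=cap(n); save(c,n+'0.png'); pickle.dump(c,open(n+'0.pkl','wb')); print(n,-c['R'].T@c['t'],c['R'][2])
print(r.get_state())
E
```

```text
top [ 0.4279493  -0.01531501  0.91239048] [ 0.14765998 -0.02119818 -0.98881099]
scene [1.16571291 0.1516093  0.51529106] [-0.79629541 -0.22256891 -0.56247374]
wrist [ 0.23045339 -0.63961736  0.38390331] [ 0.26386045  0.13407222 -0.95519752]
{'time_s': 0.15, 'joints': array([-4.69201998e+01,  2.05821036e+01,  6.45253718e-01, -1.44891865e-02,
       -7.01369756e+01, -1.65075615e+01]), 'qd': array([-0.02065458, -0.11372808,  0.12311785,  0.06338481, -0.03188706,
        0.02617549]), 'joint_torque': array([ 3.48084504e-04, -5.83277249e+01,  2.93291724e+01,  7.00128213e+00,
        8.75575439e-03, -1.26727446e-04]), 'tcp_pos': array([ 0.30176572, -0.60339002,  0.24483293]), 'eef_rot': array([ 1.79925347e+02, -7.91766356e-03, -1.53432688e+02]), 'contact_force': array([ 0.1666256 ,  0.16465697, -0.54230961]), 'moment': array([ 0.01195031, -0.04806009,  0.03328311]), 'gripper_force': 0.0, 'gripper_width': 0.08779170885823458}
```

View pics/top0.png

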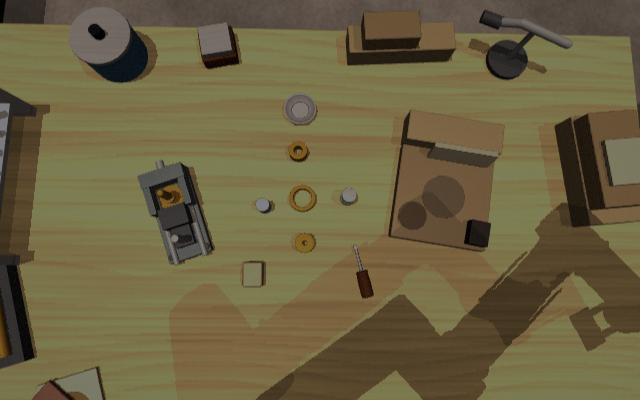

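View pics/scene0.png

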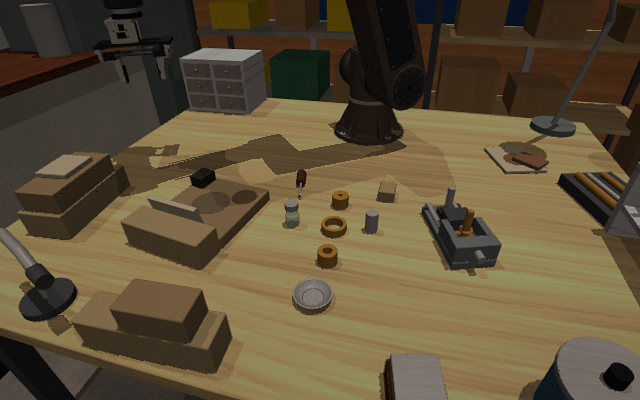

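The top view has the sleeve (large bore) at (298,151), the collar at (302,198), the bush at (305,242), the stem top near (162,194), the post near (177,238) and the slab around (445,195). The scene view agrees.

Run:
```python
from h import *
import pickle
c=pickle.load(open('top0.pkl','rb')); im=c['img']
hsv=cv2.cvtColor(im,cv2.COLOR_RGB2HSV)
for n,(u,v,z) in dict(sleeve=(298,151,.032),collar=(302,198,.02),bush=(305,242,.032),stem=(162,194,.098),post=(177,238,.092),jar=(349,196,.06),punch=(263,205,.05),dish=(300,109,.018),slab=(445,195,.03),chip=(253,274,.03)).items():
    print(n,ray(c,(u,v),z)[0].round(4))
a=cv2.resize(im[130:280,130:290],None,fx=4.5,fy=4.5,interpolation=cv2.INTER_CUBIC)
b=cv2.resize(im[130:175,275:320],None,fx=4.5,fy=4.5,interpolation=cv2.INTER_CUBIC)
a=np.clip(a.astype(float)*1.5,0,255).astype(np.uint8)
cv2.imwrite('pics/crop1.png',a[:600,:,::-1])
m=cv2.inRange(hsv,(8,150,60),(24,255,255))
n,l,s,ce=cv2.connectedComponentsWithStats(m)
for i in range(1,n):
    if s[i,4]>60 and 130<ce[i][0]<330: print(s[i],ce[i].round(1))
```

```text
sleeve [0.651  0.0186 0.032 ]
collar [0.5523 0.0088 0.02  ]
bush [0.4595 0.0009 0.032 ]
stem [0.5458 0.2748 0.098 ]
post [0.4625 0.2432 0.092 ]
jar [ 0.552  -0.0872  0.06  ]
punch [0.5328 0.087  0.05  ]
dish [0.7488 0.0165 0.018 ]
slab [ 0.5611 -0.2924  0.03  ]
chip [0.394  0.1053 0.03  ]
[289 141  19  19 219] [297.5 149.9]
[157 185  27  23 355] [170.1 195.8]
[289 185  27  26 277] [302.2 198. ]
[295 233  20  20 277] [304.4 242.5]
```

View pics/crop1.png

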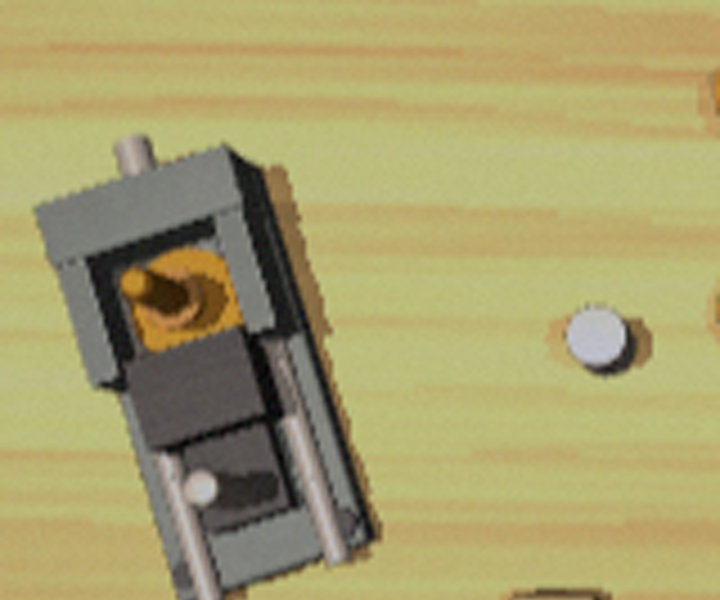

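The crop shows the stem top at full-image (159.8,192.2) and the post top at (174.9,238.2). The vise is yawed roughly 17–19°, with +x pointing up and left.

Run:
```python
from h import *
import pickle
c=pickle.load(open('top0.pkl','rb')); im=c['img']
S=ray(c,(159.8,192.2),.098)[0];P=ray(c,(174.9,238.2),.092)[0];d=S-P
print(S,P,np.linalg.norm(d[:2]),np.degrees(np.arctan2(d[1],d[0])))
# vise edges in crop at z=.058: left front corner, right front corner
q=np.array([[37,208],[228,147],[95,388],[302,335]])/4.5+130
print(ray(c,q,.058).round(4))
print('sleeve',ray(c,(297.5,150.4),.032)[0])
# sleeve: mask incl. hole, filled contour
hsv=cv2.cvtColor(im,cv2.COLOR_RGB2HSV);w=cv2.inRange(hsv[0:400,:],(0,60,0),(30,255,255))
# slab corners (approx by eye)
print(ray(c,[(403,147),(492,165),(390,235),(486,248)],.03).round(3))
w=pickle.load(open('wrist0.pkl','rb'));print(proj(w,[[.56,-.3,.03],[.65,.02,.03]]))
```

```text
[0.54924543 0.27921228 0.098     ] [0.46205129 0.24714109 0.092     ] 0.09290522318082328 20.19420524693101
[[0.5873 0.339  0.058 ]
 [0.6165 0.2556 0.058 ]
 [0.5066 0.3077 0.058 ]
 [0.5313 0.2178 0.058 ]]
sleeve [0.65230941 0.01969802 0.032     ]
[[ 0.664 -0.205  0.03 ]
 [ 0.627 -0.396  0.03 ]
 [ 0.476 -0.175  0.03 ]
 [ 0.451 -0.374  0.03 ]]
[[425.72258769 418.80753479]
 [557.10092873 513.48063211]]
```

>>> arm_command:
  travel:
    - [0.5,0.9,0]
    - [0.5,0.9,0]
    - [0.5,0.9,0]
    - [0.5,0.9,0]
    - [0.5,0.9,0]
    - [0.5,0.9,0]
    - [0.5,0.9,0]
    - [0.5,0.9,0]
  delta_rot:
    - [0,0,-0.079]
    - [0,0,-0.079]
    - [0,0,-0.079]
    - [0,0,-0.079]
    - [0,0,-0.079]
    - [0,0,-0.079]
    - [0,0,-0.079]
    - [0,0,-0.079]

```text
time_s: 1.15
tcp_pos: [0.5453, -0.1646, 0.2457]
eef_rot: [-180.0, 0.0, -160.5]
contact_force: [0.7, -0.4, 0.2]
gripper_width: 0.0875
gripper_force: 0.0
```

>>> arm_command:
  travel:
    - [0.2,0.346,-0.09]
    - [0.2,0.346,-0.09]
    - [0.2,0.346,-0.09]
    - [0.2,0.346,-0.09]
    - [0.2,0.346,-0.09]
    - [0.2,0.346,-0.09]
  delta_rot:
    - [0,0,0]
    - [0,0,0]
    - [0,0,0]
    - [0,0,0]
    - [0,0,0]
    - [0,0,0]

```text
time_s: 1.9
tcp_pos: [0.6443, 0.0056, 0.2008]
eef_rot: [-180.0, -0.0, -160.6]
contact_force: [-0.3, 0.2, -1.0]
gripper_width: 0.0876
gripper_force: 0.0
```

Run:
```python
from h import *
c=cap('wrist');save(c,'w1.png')
s=r.get_state();print(s['time_s'],s['tcp_pos'],s['eef_rot'])
print(proj(c,[[.6523,.0197,.032],[.5523,.0088,.02],[.549,.279,.098]]))
import pickle;pickle.dump(c,open('w1.pkl','wb'))
```

```text
1.95 [0.64437202 0.00528576 0.20103935] [-1.79994652e+02  1.78102723e-02 -1.60595902e+02]
[[327.51610294 188.68424692]
 [353.59722444  81.22562617]
 [685.11751515 199.47202845]]
```

View pics/w1.png

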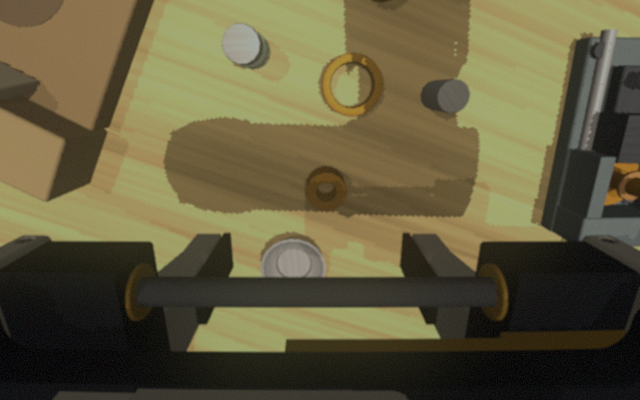

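The wrist view shows the sleeve at (326,188), within 2 px of the prediction. The TCP looks about 15 mm off, which matches the state readout.

Run:
```python
from h import *
import pickle
c=pickle.load(open('w1.pkl','rb'));im=c['img']
hsv=cv2.cvtColor(im,cv2.COLOR_RGB2HSV)
m=cv2.inRange(hsv[150:225,290:365],(8,190,40),(22,255,255))
cs,_=cv2.findContours(m,cv2.RETR_EXTERNAL,cv2.CHAIN_APPROX_NONE)
k=max(cs,key=cv2.contourArea);x,y,w,h=cv2.boundingRect(k);print(x+290,y+150,w,h,cv2.minEnclosingCircle(k))
for zz in (.032,):
    p=ray(c,[(x+290,188),(x+290+w,188),(326,y+150),(326,y+150+h)],zz);print(p.round(4))
big=cv2.resize(im[150:225,290:365],None,fx=7,fy=7,interpolation=cv2.INTER_CUBIC)
cv2.imwrite('pics/c2.png',np.clip(big[:,:,::-1].astype(float)*1.8,0,255))
```

```text
311 200 1 1 ((21.0, 50.0), 9.999999747378752e-05)
[[0.6569 0.0046 0.032 ]
 [0.6566 0.0055 0.032 ]
 [0.6635 0.0222 0.032 ]
 [0.6644 0.0226 0.032 ]][ WARN:0@0.493] global loadsave.cpp:1063 imwrite_ Unsupported depth image for selected encoder is fallbacked to CV_8U.
```

View pics/c2.png

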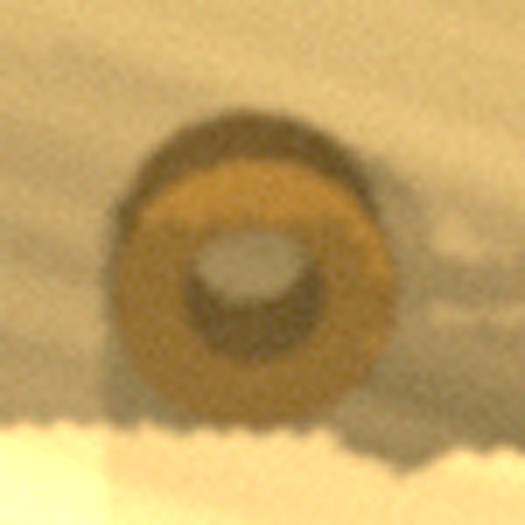

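The crop shows the top-face centre at (253.5,292.5) in the crop, which is (326.0,191.5) in the full image. The bore-to-outside ratio is about 0.5, so this is the right ring.

Run:
```python
from h import *
import pickle
c=pickle.load(open('w1.pkl','rb'))
p=ray(c,[(326.,191.5),(326-19.8,191.5),(326+19.8,191.5)],.032);print(p,np.linalg.norm(p[1]-p[2]))
print(p[0]-r.get_state()['tcp_pos'])
```

```text
[[0.65542385 0.01929593 0.032     ]
 [0.66173286 0.00144231 0.032     ]
 [0.64911277 0.03715516 0.032     ]] 0.037877097494410684
[ 0.01105183  0.01401017 -0.16903935]
```

>>> arm_command:
  travel:
    - [0.019,0.028,-0.1]
    - [0.019,0.028,-0.2]
    - [0.019,0.028,-0.28]
    - [0.019,0.028,-0.34]
    - [0.019,0.028,-0.34]
    - [0.019,0.028,-0.34]
  delta_rot:
    - [0,0,0]
    - [0,0,0]
    - [0,0,0]
    - [0,0,0]
    - [0,0,0]
    - [0,0,0]

```text
time_s: 2.7
tcp_pos: [0.6552, 0.0198, 0.0323]
eef_rot: [-180.0, 0.1, -160.6]
contact_force: [0.4, 0.4, 1.0]
gripper_width: 0.0878
gripper_force: 0.0
```

>>> arm_command:
  travel:
    - [0,0,0]
    - [0,0,0]
    - [0,0,0]
    - [0,0,0]
    - [0,0,0]
    - [0,0,0]
    - [0,0,0]
    - [0,0,0]
  delta_rot:
    - [0,0,0]
    - [0,0,0]
    - [0,0,0]
    - [0,0,0]
    - [0,0,0]
    - [0,0,0]
    - [0,0,0]
    - [0,0,0]
  grip: 0
  newtons: 20

```text
time_s: 3.7
tcp_pos: [0.6543, 0.0203, 0.0306]
eef_rot: [-180.0, -0.0, -160.5]
contact_force: [-0.2, -0.3, 0.6]
gripper_width: 0.0398
gripper_force: 20.0
```

>>> arm_command:
  travel:
    - [0,0,0.1]
    - [0,0,0.2]
    - [0,0.05,0.3]
    - [-0.02,0.15,0.3]
    - [-0.04,0.27,0.3]
    - [-0.06,0.38,0.3]
    - [-0.08,0.48,0.3]
    - [-0.08,0.564,0.3]
    - [-0.08,0.564,0.3]
    - [-0.08,0.564,0.3]
  delta_rot:
    - [0,0,0]
    - [0,0,0]
    - [0,0,0]
    - [0,0,0]
    - [0,0,0]
    - [0,0,0]
    - [0,0,0]
    - [0,0,0]
    - [0,0,0]
    - [0,0,0]

```text
time_s: 4.95
tcp_pos: [0.6137, 0.3023, 0.1797]
eef_rot: [-180.0, -0.1, -160.5]
contact_force: [0.0, -0.2, -2.8]
gripper_width: 0.0393
gripper_force: 20.0
```

Run:
```python
from h import *
c=cap('wrist');save(c,'w2.png')
s=r.get_state();print(s['time_s'],s['tcp_pos'],s['eef_rot'],s['gripper_width'])
print(proj(c,[[.5493,.2792,.098],[.5493,.2792,.028],s['tcp_pos'],[.4621,.2471,.092]]), -c['R'].T@c['t'])
import pickle;pickle.dump(c,open('w2.pkl','wb'))
a=cap('top');pickle.dump(a,open('t2.pkl','wb'));a=cap('scene');pickle.dump(a,open('s2.pkl','wb'))
```

```text
5.0 [0.61388391 0.3017728  0.17999568] [-1.79987145e+02 -7.04792648e-02 -1.60556626e+02] 0.03952855039180478
[[316.06129237 106.90089425]
 [316.0828253  102.48415043]
 [315.36722834 267.91234848]
 [314.13499136 -57.06173803]] [0.53856522 0.27545523 0.31900502]
```

View pics/w2.png

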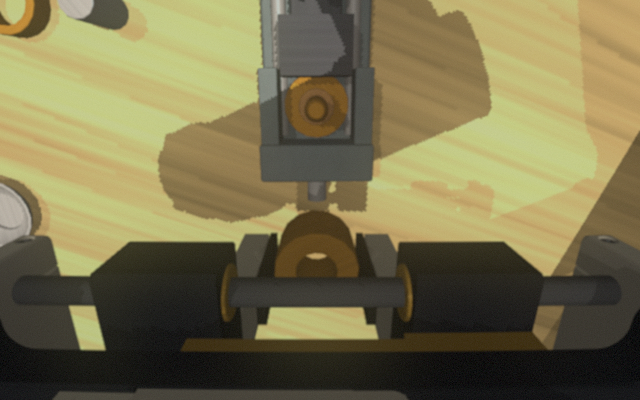

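The wrist view shows the stem top at about (316,107), as predicted. The vise is aligned with the tool and the held sleeve's bore is near (317,262). I'll zoom in on both.

Run:
```python
from h import *
import pickle
im=pickle.load(open('w2.pkl','rb'))['img']
f=lambda v,u:cv2.resize(im[v:v+75,u:u+50],None,fx=8,fy=8,interpolation=cv2.INTER_CUBIC)
a=f(70,291);b=cv2.resize(im[205:280,268:368],None,fx=4,fy=4,interpolation=cv2.INTER_CUBIC)
o=np.zeros((600,800,3),np.uint8);o[:,:400]=a;o[:300,400:]=b
cv2.imwrite('pics/c3.png',np.clip(o[:,:,::-1].astype(float)*1.8,0,255).astype(np.uint8))
```

```text
(no output)
```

View pics/c3.png

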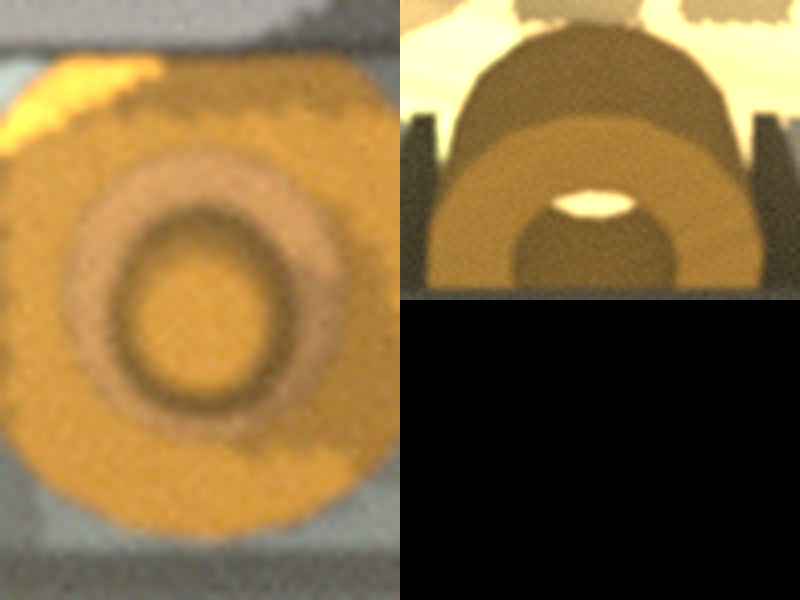

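Run:
```python
from h import *
import pickle
c=pickle.load(open('w2.pkl','rb'))
T=np.array([0.61388391,0.3017728,0.17999568]);yaw=np.radians(-160.55);X=np.array([np.cos(yaw),np.sin(yaw)]);Y=np.array([np.sin(yaw),-np.cos(yaw)])
p=ray(c,[(316.5,232.9),(316.4,252.1)],T[2]+.0014)
for q,R in zip(p,(.02,.0094)): d=q[:2]-T[:2]; print('sleeve in tool',d@X-R,d@Y)
print(proj(c,[T+[0,0,.0014]]))
for uv,z in (((315.8,109.2),.098),((316,108.4),.094)):
    q=ray(c,uv,z)[0]; d=q[:2]-T[:2];print('stem',q,'in tool',d@X,d@Y)
a=pickle.load(open('t2.pkl','rb'));
```

```text
sleeve in tool -0.0016690240307980601 0.0004961137162528785
sleeve in tool -0.0005262816778361882 0.0004656900903333861
[[315.36050806 269.45887948]]
stem [0.55070469 0.27952078 0.098     ] in tool 0.06698330505602575 5.552461800116884e-05
stem [0.55040249 0.27954743 0.094     ] in tool 0.06725938491144418 0.00018128011330311236
```

>>> arm_command:
  travel:
    - [-0.05,-0.02,0]
    - [-0.1,-0.035,0]
    - [-0.128,-0.045,0]
    - [-0.128,-0.045,0]
    - [-0.128,-0.045,0]
    - [-0.128,-0.045,0]
  delta_rot:
    - [0,0,0]
    - [0,0,0]
    - [0,0,0]
    - [0,0,0]
    - [0,0,0]
    - [0,0,0]

```text
time_s: 5.85
tcp_pos: [0.5508, 0.28, 0.1804]
eef_rot: [-180.0, 0.0, -160.5]
contact_force: [-0.9, 0.4, -3.0]
gripper_width: 0.0393
gripper_force: 20.0
```

>>> arm_command:
  travel:
    - [0,0,-0.03]
    - [0,0,-0.06]
    - [0,0,-0.075]
    - [0,0,-0.09]
    - [0,0,-0.105]
    - [0,0,-0.12]
    - [0,0,-0.12]
  delta_rot:
    - [0,0,0]
    - [0,0,0]
    - [0,0,0]
    - [0,0,0]
    - [0,0,0]
    - [0,0,0]
    - [0,0,0]

```text
time_s: 6.72
tcp_pos: [0.55, 0.2797, 0.1199]
eef_rot: [-180.0, -0.1, -160.5]
contact_force: [0.0, 0.4, -2.1]
gripper_width: 0.0395
gripper_force: 20.0
```

>>> arm_command:
  travel:
    - [0,0,-0.015]
    - [0,0,-0.03]
    - [0,0,-0.04]
    - [0,0,-0.04]
    - [0,0,-0.04]
  delta_rot:
    - [0,0,0]
    - [0,0,0]
    - [0,0,0]
    - [0,0,0]
    - [0,0,0]

```text
time_s: 7.35
tcp_pos: [0.5504, 0.28, 0.1007]
eef_rot: [-180.0, 0.0, -160.5]
contact_force: [0.3, 0.5, -2.7]
gripper_width: 0.0393
gripper_force: 20.0
```

>>> arm_command:
  travel:
    - [0,0,0]
    - [0,0,0]
    - [0,0,0]
    - [0,0,0.04]
    - [0,0,0.08]
    - [0,0,0.1]
    - [0,0,0.1]
  delta_rot:
    - [0,0,0]
    - [0,0,0]
    - [0,0,0]
    - [0,0,0]
    - [0,0,0]
    - [0,0,0]
    - [0,0,0]
  grip: 0.8

```text
time_s: 8.22
tcp_pos: [0.5505, 0.2802, 0.1512]
eef_rot: [180.0, 0.1, -160.5]
contact_force: [0.8, 0.0, -0.2]
gripper_width: 0.0701
gripper_force: 0.0
```

>>> arm_command:
  travel:
    - [0,0,0]
    - [0,0,0]
    - [0,0,0]
    - [0,0,0]
    - [0,0,0]
    - [0,0,0]
  delta_rot:
    - [0,0,0]
    - [0,0,0]
    - [0,0,0]
    - [0,0,0]
    - [0,0,0]
    - [0,0,0]
  grip: 0.29

```text
time_s: 8.98
tcp_pos: [0.5503, 0.2799, 0.1505]
eef_rot: [-180.0, -0.0, -160.5]
contact_force: [-1.2, 0.7, 0.2]
gripper_width: 0.0259
gripper_force: 0.0
```

Run:
```python
from h import *
c=cap('scene')
s=r.get_state();print(s['time_s'],s['tcp_pos'],s['gripper_width'])
u,v=proj(c,[.55,.279,.08])[0].astype(int);print(u,v)
cv2.imwrite('pics/c4.png',cv2.resize(c['img'][v-60:v+50,u-70:u+70],None,fx=5,fy=5,interpolation=cv2.INTER_CUBIC)[:,:,::-1])
```

```text
9.025 [0.55025454 0.27988827 0.15055986] 0.025528008782788398
468 216
```

View pics/c4.png

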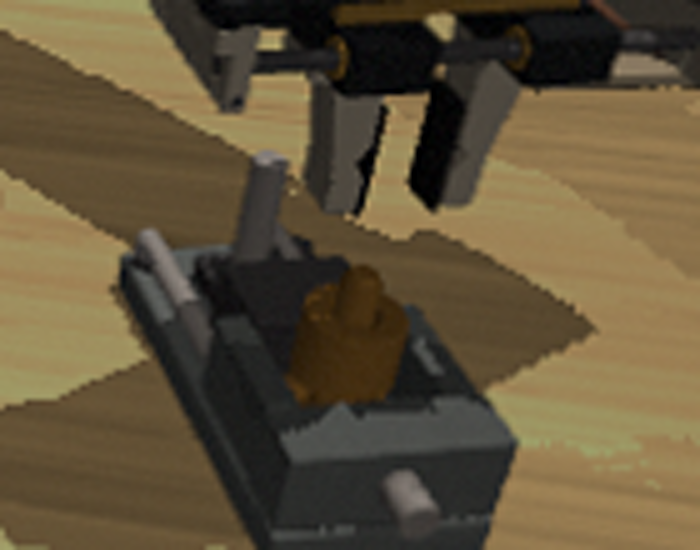

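The sleeve is seated on the shaft, resting on the washer, with the fingers above it. Next is the press.

>>> arm_command:
  travel:
    - [0,0,-0.05]
    - [0,0,-0.075]
    - [0,0,-0.09]
    - [0,0,-0.1]
    - [0,0,-0.11]
    - [0,0,-0.12]
    - [0,0,-0.12]
    - [0,0,-0.12]
  delta_rot:
    - [0,0,0]
    - [0,0,0]
    - [0,0,0]
    - [0,0,0]
    - [0,0,0]
    - [0,0,0]
    - [0,0,0]
    - [0,0,0]
  newtons: 40

```text
time_s: 10.02
tcp_pos: [0.5502, 0.2799, 0.0905]
eef_rot: [180.0, -0.0, -160.5]
contact_force: [-0.6, -0.0, 0.2]
gripper_width: 0.0257
gripper_force: 0.0
```

>>> arm_command:
  travel:
    - [0,0,-0.006]
    - [0,0,-0.011]
    - [0,0,-0.014]
    - [0,0,-0.016]
    - [0,0,-0.016]
    - [0,0,-0.016]
  delta_rot:
    - [0,0,0]
    - [0,0,0]
    - [0,0,0]
    - [0,0,0]
    - [0,0,0]
    - [0,0,0]

```text
time_s: 10.78
tcp_pos: [0.5504, 0.28, 0.0832]
eef_rot: [180.0, 0.0, -160.5]
contact_force: [-2.4, -1.6, 8.3]
gripper_width: 0.0256
gripper_force: 4.1
```

>>> arm_command:
  travel:
    - [0,0,-0.003]
    - [0,0,-0.005]
    - [0,0,-0.005]
    - [0,0,-0.005]
  delta_rot:
    - [0,0,0]
    - [0,0,0]
    - [0,0,0]
    - [0,0,0]

```text
time_s: 11.28
tcp_pos: [0.5508, 0.2801, 0.083]
eef_rot: [180.0, 0.1, -160.5]
contact_force: [-8.2, -2.3, 24.9]
gripper_width: 0.0254
gripper_force: 12.2
```

>>> arm_command:
  travel:
    - [0,0,0.04]
    - [0,0,0.08]
    - [0,0,0.1]
    - [-0.05,-0.02,0.1]
    - [-0.1,-0.035,0.1]
    - [-0.13,-0.046,0.1]
    - [-0.13,-0.046,0.1]
    - [-0.13,-0.046,0.1]
  delta_rot:
    - [0,0,0]
    - [0,0,0]
    - [0,0,0]
    - [0,0,0]
    - [0,0,0]
    - [0,0,0]
    - [0,0,0]
    - [0,0,0]

```text
time_s: 12.28
tcp_pos: [0.4859, 0.2574, 0.1302]
eef_rot: [180.0, 0.0, -160.5]
contact_force: [-0.2, 0.1, -0.1]
gripper_width: 0.0257
gripper_force: 0.0
```

>>> arm_command:
  travel:
    - [0,0,0]
    - [0,0,0]
    - [0,0,0]
    - [0,0,0]
  delta_rot:
    - [0,0,0]
    - [0,0,0]
    - [0,0,0]
    - [0,0,0]
  grip: 0
  newtons: 10

```text
time_s: 12.78
tcp_pos: [0.4853, 0.2569, 0.13]
eef_rot: [-180.0, -0.0, -160.5]
contact_force: [0.9, 0.1, -0.2]
gripper_width: 0.0008
gripper_force: 0.0
```

Run:
```python
from h import *
c=cap('scene')
s=r.get_state();print(s['time_s'],s['tcp_pos'],s['gripper_width'])
u,v=468,216
cv2.imwrite('pics/c5.png',cv2.resize(c['img'][v-60:v+50,u-70:u+70],None,fx=5,fy=5,interpolation=cv2.INTER_CUBIC)[:,:,::-1])
```

```text
12.825 [0.48531561 0.25690687 0.13002281] 0.0003935582989713079
```

View pics/c5.png

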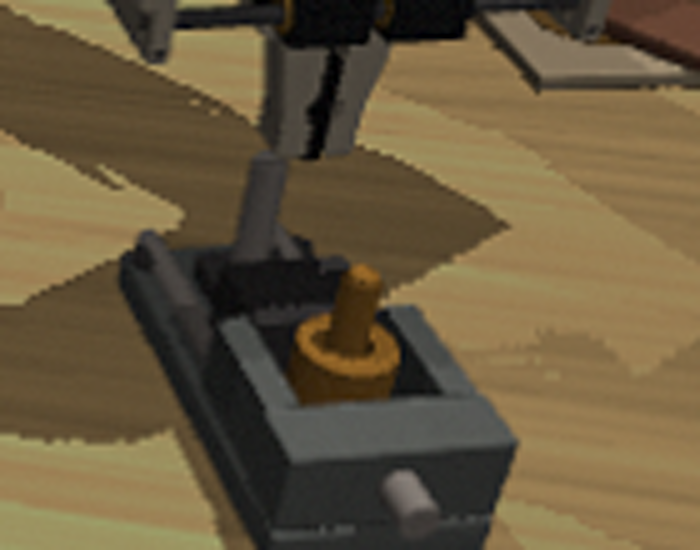

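The sleeve is home with a long stretch of bare shaft above it, and the shut fingers are just behind the post. Next I open the jaw.

>>> arm_command:
  travel:
    - [0,0,-0.04]
    - [0,0,-0.07]
    - [0,0,-0.09]
    - [0,0,-0.09]
  delta_rot:
    - [0,0,0]
    - [0,0,0]
    - [0,0,0]
    - [0,0,0]

```text
time_s: 13.32
tcp_pos: [0.4849, 0.2566, 0.0842]
eef_rot: [-180.0, -0.1, -160.5]
contact_force: [-0.6, -0.2, 0.7]
gripper_width: 0.0005
gripper_force: 0.0
```

>>> arm_command:
  travel:
    - [-0.011,-0.004,0]
    - [-0.023,-0.008,0]
    - [-0.034,-0.012,0]
    - [-0.045,-0.016,0]
    - [-0.057,-0.02,0]
    - [-0.068,-0.024,0]
    - [-0.068,-0.024,0]
    - [-0.068,-0.024,0]
  delta_rot:
    - [0,0,0]
    - [0,0,0]
    - [0,0,0]
    - [0,0,0]
    - [0,0,0]
    - [0,0,0]
    - [0,0,0]
    - [0,0,0]

```text
time_s: 14.32
tcp_pos: [0.4512, 0.2449, 0.0855]
eef_rot: [180.0, 0.0, -160.5]
contact_force: [1.1, -0.6, -0.4]
gripper_width: 0.0007
gripper_force: 0.5
```

>>> arm_command:
  travel:
    - [0.01,0.004,0.05]
    - [0.01,0.004,0.1]
    - [0.06,0.02,0.12]
    - [0.13,0.045,0.12]
    - [0.198,0.07,0.12]
    - [0.198,0.07,0.12]
    - [0.198,0.07,0.12]
    - [0.198,0.07,0.12]
  delta_rot:
    - [0,0,0]
    - [0,0,0]
    - [0,0,0]
    - [0,0,0]
    - [0,0,0]
    - [0,0,0]
    - [0,0,0]
    - [0,0,0]
  grip: 0.5

```text
time_s: 15.32
tcp_pos: [0.5495, 0.2796, 0.1452]
eef_rot: [180.0, -0.0, -160.5]
contact_force: [0.4, 0.5, -0.1]
gripper_width: 0.0436
gripper_force: 0.0
```

Run:
```python
from h import *
c=cap('scene')
s=r.get_state();print(s['time_s'],s['tcp_pos'],s['gripper_width'])
u,v=450,216
cv2.imwrite('pics/c6.png',cv2.resize(c['img'][v-60:v+50,u-70:u+70],None,fx=5,fy=5,interpolation=cv2.INTER_CUBIC)[:,:,::-1])
P=np.array([.5503,.2797,.092]); 
for j in (0,.02,.03,.036): print(j,proj(c,P-(.092+j)*np.array([.943,.333,0]))[0]-[u-70,v-60])
```

```text
15.375 [0.54959617 0.27974093 0.14534962] 0.04367878504264629
0 [72.72265911 30.3251648 ]
0.02 [69.29771525 25.43757398]
0.03 [67.6367761  23.06873094]
0.036 [66.65612495 21.67055143]
```

View pics/c6.png

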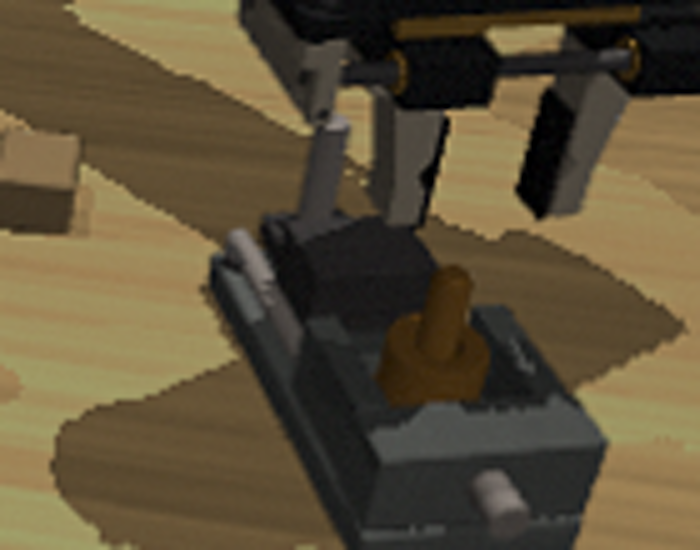

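The post top is at crop (337,122), which puts the jaw about 28 mm open. The sleeve is still home, so I'll grip the shaft.

>>> arm_command:
  travel:
    - [0,0,-0.05]
    - [0,0,-0.09]
    - [0,0,-0.116]
    - [0,0,-0.116]
    - [0,0,-0.116]
  delta_rot:
    - [0,0,0]
    - [0,0,0]
    - [0,0,0]
    - [0,0,0]
    - [0,0,0]

```text
time_s: 16.0
tcp_pos: [0.5506, 0.2802, 0.0879]
eef_rot: [180.0, 0.1, -160.5]
contact_force: [0.8, 0.5, -0.2]
gripper_width: 0.0438
gripper_force: 0.0
```

>>> arm_command:
  travel:
    - [0,0,0]
    - [0,0,0]
    - [0,0,0]
    - [0,0,0]
    - [0,0,0]
    - [0,0,0]
  delta_rot:
    - [0,0,0]
    - [0,0,0]
    - [0,0,0]
    - [0,0,0]
    - [0,0,0]
    - [0,0,0]
  grip: 0
  newtons: 40

```text
time_s: 16.75
tcp_pos: [0.5504, 0.2797, 0.0872]
eef_rot: [-180.0, 0.0, -160.5]
contact_force: [-0.6, -1.8, 2.9]
gripper_width: 0.0152
gripper_force: 40.0
```

>>> arm_command:
  travel:
    - [0,0,0.02]
    - [0,0,0.06]
    - [0,0,0.12]
    - [0,0,0.2]
    - [0,0,0.24]
    - [0,0,0.24]
  delta_rot:
    - [0,0,0]
    - [0,0,0]
    - [0,0,0]
    - [0,0,0]
    - [0,0,0]
    - [0,0,0]

```text
time_s: 17.5
tcp_pos: [0.5505, 0.2805, 0.2085]
eef_rot: [179.9, 0.1, -160.5]
contact_force: [-0.2, 0.6, -5.7]
gripper_width: 0.0148
gripper_force: 40.0
```

Run:
```python
from h import *
import pickle
c=pickle.load(open('top0.pkl','rb'));w=cap('wrist');t=cap('top')
save(w,'w7.png')
s=r.get_state();print(s['time_s'],s['tcp_pos'],s['gripper_width'],s['contact_force'])
# slab: refine corners from line fits: mask of slab brown vs light bench
im=c['img'];hsv=cv2.cvtColor(im,cv2.COLOR_RGB2HSV)
for p in [(420,170),(480,200),(410,240),(385,200),(445,260),(500,200),(430,130)]:print(p,hsv[p[1],p[0]],im[p[1],p[0]])
```

```text
17.6 [0.54937845 0.2796139  0.20586509] 0.015336473767849603 [-0.65202239  0.05311911 -5.06490862]
(420, 170) [ 16 116 114] [114  90  62]
(480, 200) [ 16 117 113] [113  88  61]
(410, 240) [ 18 132  87] [87 69 42]
(385, 200) [ 31  92 127] [125 127  81]
(445, 260) [ 18 124 121] [121  97  62]
(500, 200) [ 28  95 124] [124 121  78]
(430, 130) [ 18 114 125] [125 102  69]
```

>>> arm_command:
  travel:
    - [0,-0.02,0]
    - [0,-0.07,0]
    - [0,-0.14,0]
    - [0,-0.22,0]
    - [0,-0.3,0]
    - [0,-0.38,0]
    - [0,-0.46,0]
    - [0,-0.54,0]
    - [0,-0.62,0]
    - [0.01,-0.7,0]
    - [0.01,-0.78,0]
    - [0.015,-0.85,0]
    - [0.02,-0.89,0]
    - [0.02,-0.9,0]
  delta_rot:
    - [0,0,0]
    - [0,0,0]
    - [0,0,0]
    - [0,0,0]
    - [0,0,0]
    - [0,0,0]
    - [0,0,0]
    - [0,0,0]
    - [0,0,0]
    - [0,0,0]
    - [0,0,0]
    - [0,0,0]
    - [0,0,0]
    - [0,0,0]

```text
time_s: 19.35
tcp_pos: [0.5595, -0.1717, 0.2065]
eef_rot: [180.0, -0.1, -160.7]
contact_force: [-0.1, 0.8, -4.9]
gripper_width: 0.0151
gripper_force: 40.0
```

>>> arm_command:
  travel:
    - [0,-0.03,0]
    - [0,-0.08,0]
    - [0,-0.14,0]
    - [0,-0.2,0]
    - [0.003,-0.225,0]
    - [0.005,-0.233,0]
    - [0.005,-0.233,-0.04]
    - [0.005,-0.233,-0.09]
    - [0.005,-0.233,-0.13]
    - [0.005,-0.233,-0.15]
    - [0.005,-0.233,-0.16]
    - [0.005,-0.233,-0.16]
    - [0.005,-0.233,-0.16]
  delta_rot:
    - [0,0,0]
    - [0,0,0]
    - [0,0,0]
    - [0,0,0]
    - [0,0,0]
    - [0,0,0]
    - [0,0,0]
    - [0,0,0]
    - [0,0,0]
    - [0,0,0]
    - [0,0,0]
    - [0,0,0]
    - [0,0,0]

```text
time_s: 20.98
tcp_pos: [0.5632, -0.2867, 0.1279]
eef_rot: [-180.0, 0.1, -160.5]
contact_force: [0.1, 0.0, -4.8]
gripper_width: 0.0149
gripper_force: 40.0
```

Run:
```python
from h import *
w=cap('wrist');s=r.get_state();print(s['time_s'],s['tcp_pos'],s['eef_rot'],s['contact_force'])
# slab outline: -x-side corners seen in the wrist view
L=cv2.cvtColor(w['img'],cv2.COLOR_RGB2LAB)[:,:,1].astype(int);H=cv2.cvtColor(w['img'],cv2.COLOR_RGB2HSV)[:,:,0]
m=((H<22)*255).astype(np.uint8);m[215:]=0;m=cv2.morphologyEx(m,cv2.MORPH_CLOSE,np.ones((9,9)));m=cv2.morphologyEx(m,cv2.MORPH_OPEN,np.ones((9,9)))
cs,_=cv2.findContours(m,cv2.RETR_EXTERNAL,cv2.CHAIN_APPROX_SIMPLE)
k=max(cs,key=cv2.contourArea);a=cv2.approxPolyDP(k,8,True).reshape(-1,2).astype(float)
print(cv2.contourArea(k));print(np.c_[a,ray(w,a,.03).round(3)]);print(proj(w,[[.476,-.175,.03],[.451,-.374,.03],[.664,-.2,.03]]))
```

```text
21.025 [ 0.56321755 -0.28668612  0.12791019] [-1.79956242e+02  6.49320109e-02 -1.60528837e+02] [-0.083657    0.62095857 -4.91640225]
75434.5
[[ 1.45e+02  1.94e+02  6.01e-01 -4.08e-01  3.00e-02]
 [ 1.57e+02  2.14e+02  6.14e-01 -3.97e-01  3.00e-02]
 [ 5.13e+02  2.14e+02  5.24e-01 -1.42e-01  3.00e-02]
 [ 5.61e+02  1.38e+02  4.61e-01 -1.38e-01  3.00e-02]
 [ 5.93e+02  1.44e+02  4.57e-01 -1.14e-01  3.00e-02]
 [ 6.12e+02  7.60e+01  4.12e-01 -1.27e-01  3.00e-02]
 [ 6.39e+02  5.70e+01  3.95e-01 -1.16e-01  3.00e-02]
 [ 6.39e+02  0.00e+00  3.65e-01 -1.36e-01  3.00e-02]
 [ 4.79e+02  0.00e+00  4.03e-01 -2.34e-01  3.00e-02]
 [ 4.32e+02  9.20e+01  4.64e-01 -2.39e-01  3.00e-02]
 [ 2.72e+02  0.00e+00  4.47e-01 -3.58e-01  3.00e-02]
 [ 2.47e+02  0.00e+00  4.52e-01 -3.73e-01  3.00e-02]
 [ 1.95e+02  1.26e+02  5.40e-01 -3.85e-01  3.00e-02]
 [ 1.50e+02  1.46e+02  5.65e-01 -4.12e-01  3.00e-02]]
[[506.07450315 140.08245742]
 [245.44719643  -2.94061744]
 [372.58603228 337.24621492]]
```

>>> arm_command:
  travel:
    - [0,0,-0.02]
    - [0,0,-0.04]
    - [0,0,-0.052]
    - [0,0,-0.058]
    - [0,0,-0.061]
    - [0,0,-0.061]
    - [0,0,-0.061]
  delta_rot:
    - [0,0,0]
    - [0,0,0]
    - [0,0,0]
    - [0,0,0]
    - [0,0,0]
    - [0,0,0]
    - [0,0,0]

```text
time_s: 21.9
tcp_pos: [0.5626, -0.2866, 0.0973]
eef_rot: [-180.0, 0.0, -160.5]
contact_force: [-4.2, 2.7, 6.2]
gripper_width: 0.0148
gripper_force: 40.0
```

>>> arm_command:
  travel:
    - [0,0,0]
    - [0,0,0]
    - [0,0,0]
    - [0,0,0]
    - [0,0,0.03]
    - [0,0,0.08]
    - [0,0,0.15]
    - [0,0,0.2]
    - [0,0,0.2]
    - [0,0,0.2]
  delta_rot:
    - [0,0,0]
    - [0,0,0]
    - [0,0,0]
    - [0,0,0]
    - [0,0,0]
    - [0,0,0]
    - [0,0,0]
    - [0,0,0]
    - [0,0,0]
    - [0,0,0]
  grip: 0.5

```text
time_s: 23.15
tcp_pos: [0.5626, -0.2865, 0.1969]
eef_rot: [180.0, 0.0, -160.5]
contact_force: [0.3, 0.7, -0.3]
gripper_width: 0.0439
gripper_force: 0.0
```

>>> arm_command:
  travel:
    - [0.05,-0.03,0.05]
    - [0.1,-0.05,0.1]
    - [0.14,-0.07,0.1]
    - [0.14,-0.07,0.1]
    - [0.14,-0.07,0.1]
  delta_rot:
    - [0,0,0]
    - [0,0,0]
    - [0,0,0]
    - [0,0,0]
    - [0,0,0]

```text
time_s: 23.78
tcp_pos: [0.632, -0.3214, 0.2452]
eef_rot: [179.9, -0.1, -160.5]
contact_force: [0.1, -0.6, -0.9]
gripper_width: 0.044
gripper_force: 0.0
```

Run:
```python
from h import *
w=cap('wrist');s=r.get_state();print(s['time_s'],s['tcp_pos'],s['contact_force'])
q=[[.563,-.287,.108],[.563,-.287,.074],[.563,-.287,.03]]
hsv=cv2.cvtColor(w['img'],cv2.COLOR_RGB2HSV)
m=cv2.inRange(hsv,(8,165,30),(22,255,255));m[215:]=0
n,l,st,ce=cv2.connectedComponentsWithStats(m)
print('wrist',proj(w,q).round(1))
for i in range(1,n):
    if st[i,4]>100: print(st[i],ce[i].round(1))
c=cap('scene');hsv=cv2.cvtColor(c['img'],cv2.COLOR_RGB2HSV);pp=proj(c,q).round(1);print('scene',pp)
m=cv2.inRange(hsv,(8,170,30),(22,255,255));n,l,st,ce=cv2.connectedComponentsWithStats(m)
for i in range(1,n):
    if st[i,4]>40 and abs(ce[i][0]-pp[1][0])<60: print(st[i],ce[i].round(1))
u,v=pp[1].astype(int);
for y in range(v-28,v+28,2): print(y,''.join('#' if x else '.' for x in m[y,u-25:u+25]))
```

```text
23.825 [ 0.63202551 -0.32131002  0.2456671 ] [-0.16472071 -0.44353137 -0.013585  ]
wrist [[384.6 122.2]
 [377.2 118.6]
 [369.8 114.9]]
[579   0  20  20 171] [588.3   8.4]
[ 346   90   53   52 1669] [371.9 116.6]
[581 173  47  42 738] [605.2 194.2]
scene [[204.6 173.8]
 [207.5 186.6]
 [211.1 202.3]]
[193   0  29  28 436] [203.8  11.7]
[247   0  28  28 375] [261.   11.5]
[199  35  29  13 306] [213.6  41.4]
[199 174  24  36 529] [208.7 194.2]
158 ..................................................
160 ..................................................
162 ..................................................
164 ..................................................
166 ..................................................
168 ..................................................
170 ..................................................
172 ..................................................
174 .....................####.........................
176 ....................#######.......................
178 ....................########......................
180 ....................########...................
[... 183 characters left out ...]
.......#################................
190 .................##################...............
192 ..................#################...............
194 ...................################...............
196 ...................###################............
198 ....................####################..........
200 ..................######################..........
202 ..................######################..........
204 ..................#####################...........
206 ..................###################.............
208 ....................#############.................
210 ..................................................
212 ..................................................
```

```bash
python3 -c "
from plant import close_job
print(close_job())"
```

```text
the job is handed in; nothing more can be done
None
```

The job is handed in at about 24 s of the 64 s limit, though I don't have the verdict: the sleeve is fully home, the jaw is about 28–30 mm open, and the stem stands upright at my measured middle of the hearth slab.

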